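Gauge guide bushings and sort them onto a die set

ROBOT

A 6-joint arm with a two-finger parallel gripper is mounted at the origin on the work surface. World frame = base frame: x ahead of the robot, y to its left, z up, the work surface at z = 0. Lengths are in m, angles in rad, forces in N, time in s.
With the tool pointing down it reaches from about 0.3 to 0.75 m from the base axis. Payload 8.5 kg.
Tool frame: the origin (TCP) lies midway between the tips of the shut fingers; the grasp point (between the pads) lies 19 mm behind it; y points along the fingers, z is the direction in which the jaws open and shut, and the axes are right-handed (so a half turn about y gives the same grasp; the last joint's range is limited). The gripper opens to 85 mm and grips with 20 to 120 N. Pads are 22 mm wide; open, the fingers measure 114 mm over their backs; the gripper's body (76 mm by 85 mm) begins 54 mm behind the grasp point. The pads swing forward as they close: fully open they stand 13 mm farther back than shut.
Start: joints at [-1.323, 0.381, 1.297, -0, 1.464, -0.215], TCP at [0.246, -0.492, 0.231] pointing down, gripper open.
Joint ranges: [-3.11, 3.11], [-0.89, 2.33], [0.22, 2.48], [-1.42, 4.56], [0.17, 2.85], [-2.88, 2.88]. Speed limits (rad/s): [2.39, 2.39, 3.14, 3.14, 3.14, 3.14].

INTERFACE

Orientations are given as a rotation vector (axis times angle).
In Python, from plant import r gives the robot as it stands.
- The arm moves only by the tool play_rows, never from a script. Its argument "commands" is text: rows parted by semicolons, each of 7 numbers parted by spaces: the shift along the tool's x, y, z as a fraction of full scale, then the turn, a rotation vector about the tool's x, y, z as a fraction of full scale, then the gripper command: -1 is shut, 1 is fully open, values between are in proportion. In form: dx dy dz rx ry rz claw; .... A call has 1 to 12 rows; each row is the pose to reach, as a shift and turn from the pose measured when the call began, along the tool's axes at that moment; what a row does not reach only later rows make up. Full scale, the value 1, is 0.5 m for a shift and pi/2 rad for a turn. A row lasts 1/8 s, in which the tool goes at most 62.5 mm and 10.7 degrees, less where a joint would pass 70% of its speed; a pose out of reach is approached as far as the arm can. A call with a number of a shift or a turn outside -1 to 1 is refused whole. A call with a gripper value outside its range is refused whole. The fingers move at their own pace and stop on an object; "newtons" is the grip in N (left out, the last holds). Time passes only in rows, so rows that repeat a pose let the fingers close. It gives the time, the measured TCP pose, the force and the opening at its end, in the units of the state.
- r.get_obs(): the state, without advancing time (a new reading comes with each control period).
- r.get_image(name): name is "scene" or "top" or "wrist"; returns (picture, depth): 400x640x3 uint8, red, green, blue; 400x640 float32, m along the optical axis (not along the pixel's ray), 0 where there is no reading.
- r.calibration(name): a dict with "intrinsics" (3x3 intrinsics, pixels), "eye" and "rotation" of the camera in the world. Camera axes: x right, y down, z forward; pixel columns grow to the right and rows downward; lengths in m; the calibration is good to about 2 mm. The wrist camera is an equidistant fisheye: a pixel r from the principal point sees the ray r / f radians off the axis. A picture is of the moment at which its call begins: read the wrist's pose just before it. calibration takes no time and is no camera call; for the wrist camera it gives the pose at the moment of the call.
- r.close_job(): hands the job in, once; it reports no verdict.
The state is a dict: "time_s": time; "q": joint angles; "qvel": joint speeds; "effort": joint torques, N m; "tcp_pos": TCP position; "tool_rot": TCP orientation; "contact_force": force on the tool from outside, world axes, zero at the start; "wrist_torque": the same for the moment, N m; "gripper_width": opening from 0.0 (shut) to 1.0 (fully open).
Only numpy, scipy, OpenCV 4.12 (cv2) and the standard library are available. Lean on these libraries where they do the work, as an engineer would, in place of code of your own. Each camera call takes 0.05 s, during which the arm holds its last target. There are 200 camera calls.

TASK

The three guide bushings in the nest look alike but differ in bore: take the stepped plug gauge from its stand and try it upright in each, along the row from the robot's left to its right, pushing down lightly until it stops and never forcing it, then put it back in its stand. Slip the bushing that takes the gauge's thin go section but stops the thicker no-go section over the thin guide post of the die set, and the one that takes both sections over the thick post, each fully down on the die shoe and without forcing it. Leave the tight one, which takes neither, in its pocket, and the other things on the bench as they are.

Things in the scene. Friction and masses are not known exactly. Their poses are not given: they have to be found in the camera images.
- gauge_tip (a point): Lower end of the loose plug gauge (120 g, 92 mm long), upright in its stand, z up. From the tip: go section 13 mm across, 12 mm long, end chamfered 1 mm; no-go section 16.5 mm across, to 24 mm; collar 28 mm across, to 29 mm; handle. It stops about 13 mm deep in the right bore, 24 mm in the loose one, at the top face of the tight one, but also on a rim if over 1.5 mm off-centre
- gauge_grip (a point): Middle of the gauge's handle, 59 mm above the tip: a six-sided aluminium bar 60 mm long (from 29 to 89 mm above the tip), 20 mm across flats; two of its flats face along this frame's y axis (and so on every 60 degrees); z points up along the gauge
- stand_hole (a point): Mouth of the gauge's stand, a fixed black block 60 by 60 mm, 40 mm tall (on a 75 mm foot plate 6 mm thick) with an upright hole 22 mm across, 32 mm deep; this point is on the block's top at the hole's centre; the gauge hangs in the hole by its collar, its tip 24 mm below this point
- nest: Fixed aluminium nest plate on the bench, 85 by 250 mm and 25 mm thick, with three shallow square pockets in a row along its y axis, 75 mm apart; origin at the centre of its underside, z up, y towards its left end as the robot faces it (turned by up to 0.2 rad)
- nest_left (a point): Left (robot's left, +y) square pocket (45 mm wide, 5 mm deep) of the nest plate: this point is the centre of the pocket's floor, on which the bushing's flange stands, 5 mm below the plate's top
- nest_mid (a point): Middle square pocket (45 mm wide, 5 mm deep) of the nest plate: this point is the centre of the pocket's floor, on which the bushing's flange stands, 5 mm below the plate's top
- nest_right (a point): Right (robot's right, -y) square pocket (45 mm wide, 5 mm deep) of the nest plate: this point is the centre of the pocket's floor, on which the bushing's flange stands, 5 mm below the plate's top
- bush_a_mid (a point): Centre (half-way up, on the bore's axis) of a loose brass guide bushing, 170 g, z up: body 30 mm across, flange at its foot 42 mm across, 6 mm thick; 42 mm tall. The three look alike outside; plain through-bores of 11 (tight), 14.5 (right) and 18 mm (loose), one each: the gauge must tell which, not the name or the pocket, which changes. 1.5 mm play to each side in its pocket
- bush_b_mid (a point): Centre (half-way up, on the bore's axis) of a loose brass guide bushing, 170 g, z up: body 30 mm across, flange at its foot 42 mm across, 6 mm thick; 42 mm tall. The three look alike outside; plain through-bores of 11 (tight), 14.5 (right) and 18 mm (loose), one each: the gauge must tell which, not the name or the pocket, which changes. 1.5 mm play to each side in its pocket
- bush_c_mid (a point): Centre (half-way up, on the bore's axis) of a loose brass guide bushing, 170 g, z up: body 30 mm across, flange at its foot 42 mm across, 6 mm thick; 42 mm tall. The three look alike outside; plain through-bores of 11 (tight), 14.5 (right) and 18 mm (loose), one each: the gauge must tell which, not the name or the pocket, which changes. 1.5 mm play to each side in its pocket
- die: Fixed lower half of a small punching die set: a steel shoe 190 mm (its x) by 110 mm (its y), 20 mm thick, with two upright guide posts 120 mm apart on its x axis and a dark insert 48 by 70 mm, 6 mm high, between them; origin at the centre of its underside, z up. It stands left or right of the nest, the gauge's stand on the other side
- post_thin (a point): Foot of the thin guide post, on its axis at the shoe's top face: post 13 mm across, 39 mm tall, with a fully rounded (dome) top; at the end of the shoe nearer the robot. A bushing fully down has its flange on the shoe, its centre 21 mm above this point
- post_thick (a point): Foot of the thick guide post, on its axis at the shoe's top face: post 16.5 mm across, 39 mm tall, with a fully rounded (dome) top; at the end of the shoe farther from the robot. A bushing fully down has its flange on the shoe, its centre 21 mm above this point
- tape_roll_mid (a point): Centre of a roll of amber tape lying flat, 84 mm across and 19 mm tall: a bystander
- screwdriver_mid (a point): Middle of a grey-handled screwdriver lying on the bench, 200 mm long along its x, 26 mm thick: a bystander
- jar_mid (a point): Centre of an amber glass jar with a dark cap, 56 mm across and 85 mm tall: a bystander
Mind the look-alikes: they are no part of the job. What is shaped like the part that bears bush_c_mid but orange or turquoise is not meant.

How it is judged:
By the outcome, as a careful person would: the job done as asked, in the order asked, and still so for the second after the job is handed in, with the robot touching nothing.
It also fails if it takes over 72 s, if anything falls off the work surface, if the arm or the gripper's body presses on something with over 40 N, if the wrist force passes 120 N, or if a joint passes its speed limit or range.

## Working session

There is one attempt and no reset: what is moved stays moved. The work goes in short steps, Python scripts to look and compute and a tool call to move; the robot and the scene stay as the last step left them, time stands still between calls to the robot, and variables do not carry over. Pictures are saved under pics/ and viewed, about 8 in all and at most 12, crops included, and the job is handed in when it is done.

Besides the shell and the picture viewer there is one more tool, called as name(argument=value, ...), one argument or row to a line, values as JSON. play_rows: Moves the arm, as the interface text tells. Its arguments: {"type":"object","properties":{"commands":{"type":"string"},"newtons":{"type":"number"}},"required":["commands"]}

```bash
ls; mkdir -p pics; python3 - <<'E'
from plant import r
import cv2,numpy as np
print(r.get_obs())
for n in("scene","top"):
    im,d=r.get_image(n); cv2.imwrite(f"pics/{n}0.png",im[...,::-1]); np.save(f"pics/{n}0.npy",d)
    print(n,r.calibration(n))
print(r.calibration("wrist"))
E
```

```text
pics
{'time_s': 0.0, 'q': array([-1.32328411e+00,  3.81220878e-01,  1.29827885e+00,  4.47879702e-06,
        1.46366301e+00, -2.15296016e-01]), 'qvel': array([-0.00052995, -0.00188444, -0.00147378,  0.00040141, -0.00014104,
       -0.00208954]), 'effort': array([-3.04821158e-03, -4.48472714e+01, -2.31281751e+01, -3.91903441e-04,
        4.78551927e-03, -5.05242141e-07]), 'tcp_pos': array([ 0.24547672, -0.49182945,  0.23069234]), 'tool_rot': array([-0.46279122,  1.96559798, -1.96243012]), 'contact_force': array([-0.25216674,  0.24120158,  0.14426913]), 'wrist_torque': array([-0.00466781, -0.05157187, -0.02051027]), 'gripper_width': 1.0013091070941953}
scene {'intrinsics': array([[381.72000654,   0.        , 313.598198  ],
       [  0.        , 381.72000654, 201.92716529],
       [  0.        ,   0.        ,   1.        ]]), 'eye': array([0.819059  , 0.33578278, 0.72891216]), 'rotation': array([-0.90869201, -2.67373067,  0.82509281])}
top {'intrinsics': array([[520.77415037,   0.        , 317.31337688],
       [  0.        , 520.77415037, 191.7710259 ],
       [  0.        ,   0.        ,   1.        ]]), 'eye': array([ 0.43802711, -0.01199768,  1.15476194]), 'rotation': array([-2.1401169 ,  2.18966276, -0.08850945])}
{'intrinsics': array([[309.70691629,   0.        , 312.72134348],
       [  0.        , 309.70691629, 202.47831981],
       [  0.        ,   0.        ,   1.        ]]), 'eye': array([ 0.30598554, -0.46173578,  0.3735838 ]), 'rotation': array([ 2.47074885, -1.53070199, -0.20610786])}
```

View pics/top0.png

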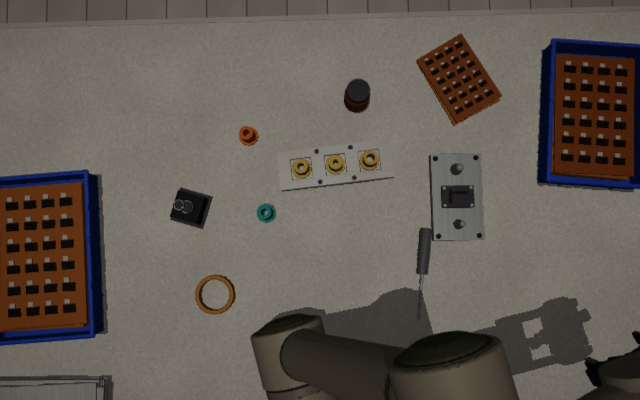

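View pics/scene0.png

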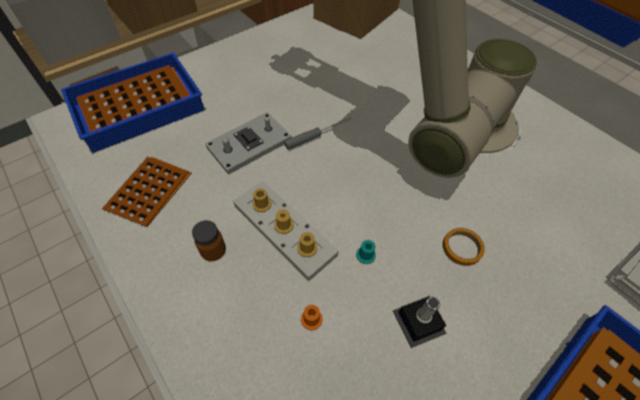

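Scene: stand with gauge at top px (190,207), nest with brass bushings at (301,168),(335,164),(369,159), die at (457,196). The look-alikes are an orange one (248,135) and a turquoise one (266,213), to be ignored. Next are coarse measurements and an enlarged crop.

```bash
cat > h.py <<'E'
import numpy as np,cv2
from scipy.spatial.transform import Rotation as R
from plant import r
def ray(n,u,v,cal=None):
    c=cal or r.calibration(n); K=c["intrinsics"]; x=(u-K[0,2])/K[0,0]; y=(v-K[1,2])/K[1,1]
    if n=="wrist":
        t=np.hypot(x,y); s=np.sinc(t/np.pi); d=np.array([x*s,y*s,np.cos(t)])
    else: d=np.array([x,y,1.])
    return c["eye"],R.from_rotvec(c["rotation"]).apply(d)
def at(n,u,v,z,cal=None):
    e,d=ray(n,u,v,cal); return e+d*(z-e[2])/d[2]
def proj(n,p,cal=None):
    c=cal or r.calibration(n); K=c["intrinsics"]
    q=R.from_rotvec(c["rotation"]).inv().apply(np.array(p)-c["eye"])
    if n=="wrist":
        h=np.hypot(q[0],q[1]); t=np.arctan2(h,q[2]); x,y=(q[:2]*t/max(h,1e-9))
    else: x,y=q[:2]/q[2]
    return np.array([K[0,0]*x+K[0,2],K[1,1]*y+K[1,2]])
def crop(im,x0,y0,x1,y1,s): return cv2.resize(im[y0:y1,x0:x1],None,fx=s,fy=s,interpolation=cv2.INTER_CUBIC)
E
python3 - <<'E'
from h import *
im=cv2.imread("pics/top0.png")
d=np.load("pics/top0.npy")
c=np.zeros((600,800,3),np.uint8)
a=crop(im,272,142,402,196,6); c[:a.shape[0],:a.shape[1]]=a
b=crop(im,165,182,215,232,5); c[330:330+b.shape[0],:b.shape[1]]=b
e=crop(np.ascontiguousarray(im.transpose(1,0,2)),150,428,245,488,4); c[330:330+e.shape[0],300:300+e.shape[1]]=e
cv2.imwrite("pics/crop1.png",c)
c=r.calibration("top")
Rm=R.from_rotvec(c["rotation"]).as_matrix()
for n,u,v in [("bushL?",301,168),("m",335,164),("b",369,159),("plate",318,160),("stand",200,212),("foot",178,218),("gaugetop",179,205),("shoe",445,175),("thin",459,223),("thick",457,168),("drv",424,250),("drvtip",419,315),("tape",215,295),("tqs",266,212),("or",248,135),("jar",357,90)]:
    w=d[v-1:v+2,u-1:u+2]; z=np.median(w); e,dr=ray("top",u,v); print(n,np.round(e+dr*z,3))
print(Rm.round(3))
E
```

```text
bushL? [0.601 0.038 0.021]
m [ 0.602 -0.036  0.06 ]
b [ 0.618 -0.112  0.019]
plate [0.617 0.    0.025]
stand [0.509 0.257 0.035]
foot [0.496 0.304 0.039]
gaugetop [0.519 0.283 0.108]
shoe [ 0.578 -0.277  0.02 ]
thin [ 0.472 -0.294  0.052]
thick [ 0.588 -0.295  0.054]
drv [ 0.416 -0.223  0.024]
drvtip [ 0.278 -0.208  0.015]
tape [ 0.328  0.233 -0.001]
tqs [ 0.507  0.119 -0.   ]
or [0.674 0.151 0.04 ]
jar [ 0.754 -0.086  0.086]
[[-0.022 -0.995  0.096]
 [-1.     0.024  0.014]
 [-0.016 -0.096 -0.995]]
```

View pics/crop1.png

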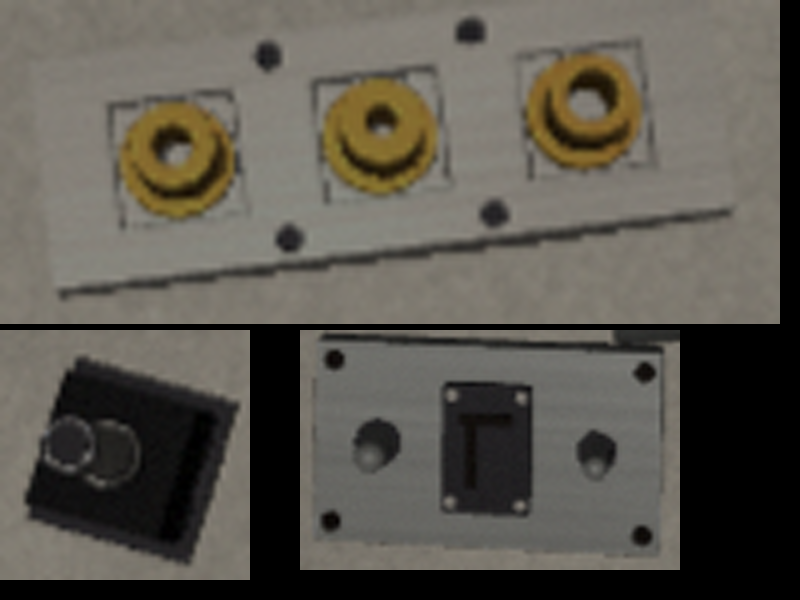

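```bash
cat >> h.py <<'E'
def tool(): 
    o=r.get_obs(); return o["tcp_pos"],R.from_rotvec(o["tool_rot"])
def row(p,Rt=None):
    "shift and turn numbers to pose p,Rt"
    t,R0=tool(); s=R0.inv().apply(np.array(p)-t)/.5
    w=(R0.inv()*(Rt or R0)).as_rotvec()/(np.pi/2)
    return np.round(np.r_[s,w],4)
def down(zang): 
    "tool down; jaw axis z at world angle zang, nearest of the two to present"
    c=[]
    for a in (zang,zang+np.pi):
        y=np.array([0,0,-1.]); z=np.array([np.cos(a),np.sin(a),0]); c.append(R.from_matrix(np.c_[np.cross(y,z),y,z]))
    R0=tool()[1]; return min(c,key=lambda q:(R0.inv()*q).magnitude())
E
python3 - <<'E'
from h import *
t,R0=tool(); M=R0.as_matrix(); print(M.round(3)); c=r.calibration("wrist")
print("cam in tool",R0.inv().apply(c["eye"]-t).round(4)); print((R0.inv()*R.from_rotvec(c["rotation"])).as_matrix().round(3))
im=cv2.imread("pics/top0.png")
L=lambda u,v,z:at("top",u,v,z).round(4)
print("gauge top",L(178.6,204.6,.108),"collar",L(186.4,207,.045))
for u,v in[(178,147.5),(380,138),(588,115)]: print("bush",L(272+u/6,142+v/6 if 0 else 142+{178:147.5,380:119,588:92}[u]/6,.062))
for u,v in[(370,459),(597,467)]: # transposed crop: crop x->row
    print("post",L(428+(v-330)/4,150+(u-300)/4,.055))
print("nest edge",L(272+60/6,142+293/6,.02),L(272+732/6,142+211/6,.02))
E
```

```text
[[-0.895 -0.     0.446]
 [-0.446  0.001 -0.895]
 [-0.    -1.    -0.001]]
cam in tool [-0.0677 -0.1428 -0.0002]
[[ 0.001  0.964  0.265]
 [-0.001 -0.265  0.964]
 [ 1.    -0.002  0.001]]
gauge top [0.52   0.2834 0.108 ] collar [0.5193 0.2844 0.045 ]
bush [0.5982 0.0348 0.062 ]
bush [ 0.6067 -0.0367  0.062 ]
bush [ 0.6145 -0.1104  0.062 ]
post [ 0.5891 -0.3015  0.055 ]
post [ 0.4688 -0.2998  0.055 ]
nest edge [0.5518 0.0808 0.02  ] [ 0.5761 -0.1652  0.02  ]
```

```bash
python3 - <<'E'
from h import *
D=down(np.radians(-84.4))
for p in[(.5,-.29,.25),(.57,-.045,.25),(.5,.27,.25)]: print(row(p,D))
E
```

```text
[-0.6358 -0.0381 -0.1341  0.0008  0.2324 -0.    ]
[-9.798e-01 -3.760e-02 -5.101e-01  8.000e-04  2.324e-01 -0.000e+00]
[-1.1358e+00 -3.6800e-02 -1.1363e+00  8.0000e-04  2.3240e-01 -0.0000e+00]
```

play_rows(
  commands="-0.318 -0.038 -0.067 0 0.116 0 1;-0.636 -0.038 -0.134 0 0.2324 0 1;-0.636 -0.038 -0.134 0 0.2324 0 1;-0.636 -0.038 -0.134 0 0.2324 0 1;-0.636 -0.038 -0.134 0 0.2324 0 1;-0.636 -0.038 -0.134 0 0.2324 0 1;-0.636 -0.038 -0.134 0 0.2324 0 1;-0.636 -0.038 -0.134 0 0.2324 0 1",
)

```text
time_s: 1.1
tcp_pos: [0.4995, -0.2905, 0.2496]
tool_rot: [-0.107, 2.174, -2.17]
contact_force: [-0.1, -0.3, -0.3]
gripper_width: 0.999
```

```bash
cat >> h.py <<'E'
import pickle
def snap(name):
    c=r.calibration("wrist"); im,d=r.get_image("wrist")
    cv2.imwrite(f"pics/{name}.png",im[...,::-1]); pickle.dump((c,d,tool()[0]),open(f"pics/{name}.pkl","wb")); return c
def load(name): return (cv2.imread(f"pics/{name}.png"),)+pickle.load(open(f"pics/{name}.pkl","rb"))
E
python3 - <<'E'
from h import *
snap("w1"); o=r.get_obs(); print(o["time_s"],o["tcp_pos"],abs(o["qvel"]).max())
D=down(np.radians(-84.4))
for p in[(.57,-.045,.25)]: print(row(p,D))
E
```

```text
1.15 [ 0.49933921 -0.29073929  0.24974864] 0.006301768806664116
[-1.880e-01  1.000e-04 -4.756e-01  1.000e-03 -8.000e-04  5.000e-04]
```

play_rows(
  commands="-0.188 0 -0.4756 0 0 0 1;-0.188 0 -0.4756 0 0 0 1;-0.188 0 -0.4756 0 0 0 1;-0.188 0 -0.4756 0 0 0 1;-0.188 0 -0.4756 0 0 0 1;-0.188 0 -0.4756 0 0 0 1;-0.188 0 -0.4756 0 0 0 1",
)

```text
time_s: 2.02
tcp_pos: [0.5697, -0.0468, 0.25]
tool_rot: [-0.103, 2.175, -2.172]
contact_force: [-0.4, -0.8, 0.9]
gripper_width: 1.002
```

```bash
python3 - <<'E'
from h import *
snap("w2"); o=r.get_obs(); print(o["time_s"],o["tcp_pos"],abs(o["qvel"]).max())
D=down(np.radians(-84.4))
for p in[(.48,.27,.25)]: print(row(p,D))
E
```

```text
2.075 [ 0.56974142 -0.04668982  0.25000795] 0.004287923079914857
[ 1.192e-01  1.000e-03 -6.474e-01  9.000e-04 -2.400e-03  6.000e-04]
```

play_rows(
  commands="0.1192 0 -0.6474 0 0 0 1;0.1192 0 -0.6474 0 0 0 1;0.1192 0 -0.6474 0 0 0 1;0.1192 0 -0.6474 0 0 0 1;0.1192 0 -0.6474 0 0 0 1;0.1192 0 -0.6474 0 0 0 1;0.1192 0 -0.6474 0 0 0 1;0.1192 0 -0.6474 0 0 0 1",
)

```text
time_s: 3.08
tcp_pos: [0.4808, 0.2684, 0.2504]
tool_rot: [-0.101, 2.176, -2.174]
contact_force: [0.5, -0.7, 0.4]
gripper_width: 1.001
```

```bash
python3 - <<'E'
from h import *
snap("w3"); o=r.get_obs(); print(o["time_s"],o["tcp_pos"],abs(o["qvel"]).max())
c=np.zeros((600,800,3),np.uint8)
def bx(n,pts,m):
    q=np.array([proj("wrist",p,load(n)[1]) for p in pts]); print(n,q.round(1)); return q
q1=bx("w1",[(.589,-.301,.055),(.469,-.3,.055)],0)
q2=bx("w2",[(.598,.035,.062),(.607,-.037,.062),(.6145,-.11,.062)],0)
q3=bx("w3",[(.52,.284,.108),(.52,.284,.04)],0)
import json
def put(n,q,w,h,s,X,Y):
    x0,y0=(q.mean(0)-[w/2,h/2]).astype(int); a=crop(load(n)[0],x0,y0,x0+w,y0+h,s); print(n,"origin",x0,y0,"scale",s,"at",X,Y); c[Y:Y+a.shape[0],X:X+a.shape[1]]=a[:600-Y,:800-X]
put("w2",q2,200,75,4,0,0)
put("w1",q1,100,140,2,600,310)
put("w3",q3,110,70,5,0,310) if 0 else put("w3",q3,96,58,5,0,305)
cv2.imwrite("pics/crop2.png",c)
E
```

```text
3.125 [0.48079805 0.26836322 0.25047224] 0.0028135378016029312
w1 [[330.7 100.7]
 [318.7 207.6]]
w2 [[240.5 150. ]
 [307.1 146.9]
 [375.  147. ]]
w3 [[299.8 148.8]
 [302.3 143.1]]
w2 origin 207 110 scale 4 at 0 0
w1 origin 274 84 scale 2 at 600 310
w3 origin 253 116 scale 5 at 0 305
```

View pics/crop2.png

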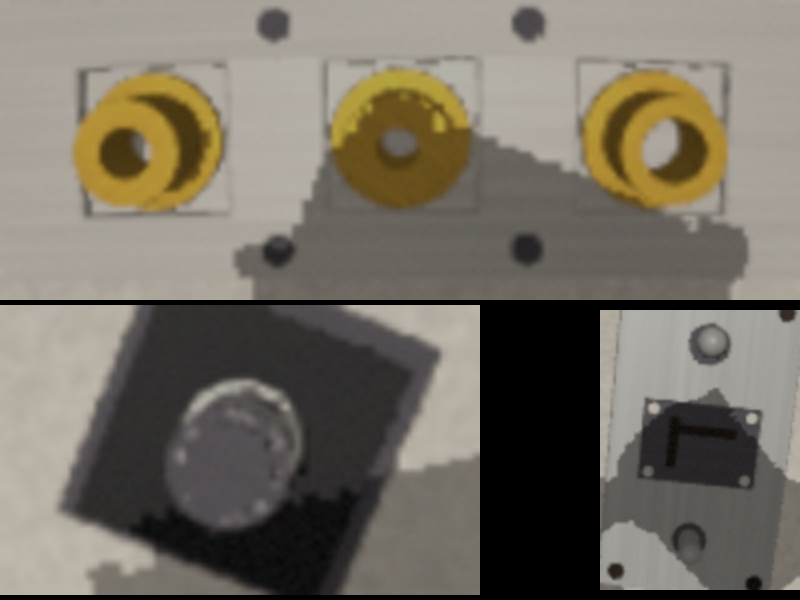

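```bash
python3 - <<'E'
from h import *
for u,v in[(238.75,148.25),(307.25,145.5),(375.75,147.75)]: print("bush",at("wrist",u,v,.062,load("w2")[1]).round(4))
print("gauge",at("wrist",298.2,148.4,.108,load("w3")[1]).round(4))
c=np.zeros((600,800,3),np.uint8)
def put(n,x0,y0,x1,y1,s,X,Y,g=1.):
    a=np.clip(crop(load(n)[0],x0,y0,x1,y1,s)*g,0,255).astype(np.uint8); c[Y:Y+a.shape[0],X:X+a.shape[1]]=a
put("w1",310,80,350,120,9,0,0,1.2)
put("w1",300,180,340,220,6,0,360,2)
put("w3",280,128,316,168,12,362,0,2)
cv2.imwrite("pics/crop3.png",c)
E
```

```text
bush [0.5998 0.037  0.062 ]
bush [ 0.6086 -0.0371  0.062 ]
bush [ 0.6138 -0.1109  0.062 ]
gauge [0.5202 0.2855 0.108 ]
```

View pics/crop3.png

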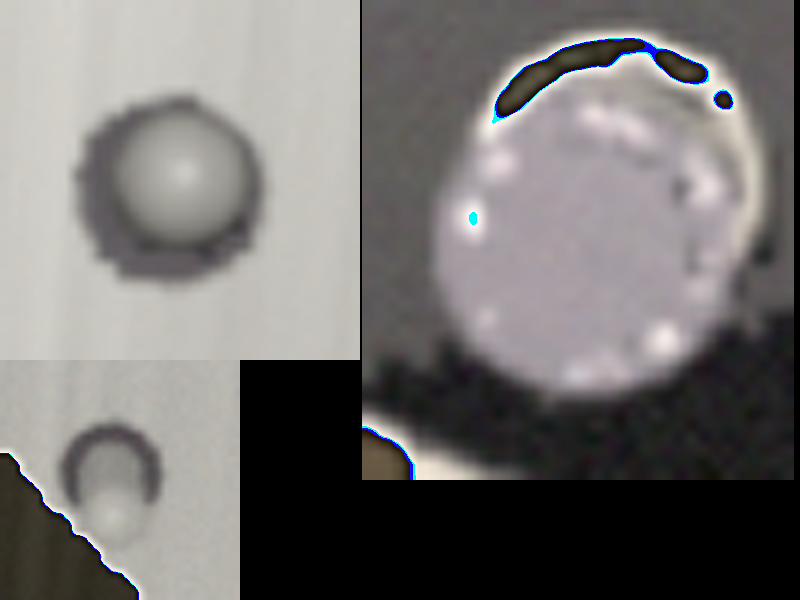

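```bash
python3 - <<'E'
from h import *
c=load("w1")[1]
print("thick",at("wrist",330.2,99.1,.0507,c).round(4),at("wrist",328.9,101.1,.02,c).round(4))
print("thin",at("wrist",319.2,205.5,.0525,c).round(4),at("wrist",318.3,198.8,.02,c).round(4))
print(row((.40,.2855,.13)))
E
```

```text
thick [ 0.5909 -0.3005  0.0507] [ 0.5905 -0.3007  0.02  ]
thin [ 0.4708 -0.3004  0.0525] [ 0.4701 -0.3     0.02  ]
[ 0.1576  0.2411 -0.0487  0.      0.      0.    ]
```

play_rows(
  commands="0.1576 0.2411 -0.0487 0 0 0 1;0.1576 0.2411 -0.0487 0 0 0 1;0.1576 0.2411 -0.0487 0 0 0 1;0.1576 0.2411 -0.0487 0 0 0 1",
)

```text
time_s: 3.62
tcp_pos: [0.3997, 0.2846, 0.1295]
tool_rot: [-0.102, 2.177, -2.176]
contact_force: [0.8, 0.8, 0.3]
gripper_width: 0.998
```

```bash
python3 - <<'E'
from h import *
c=snap("w4"); im=load("w4")[0]
q=proj("wrist",(.52,.2855,.075),c); x,y=q.astype(int); print(x,y,tool()[0])
x0,y0=x-35,y-35; print(x0,y0)
a=crop(im,x0,y0,x0+70,y0+70,8); a=np.clip(a*1.5,0,255).astype(np.uint8); cv2.imwrite("pics/crop4.png",a)
E
```

```text
328 38 [0.40092972 0.28486783 0.13048956]
293 3
```

View pics/crop4.png

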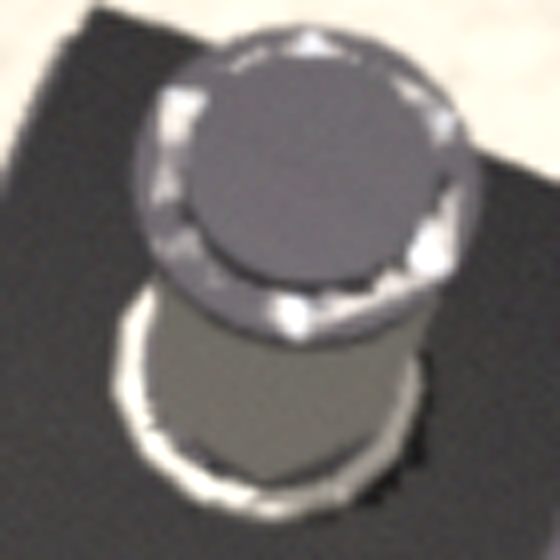

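```bash
python3 - <<'E'
from h import *
c=load("w4")[1]
P=np.array([at("wrist",293+u/8,3+v/8,.1055,c)[:2] for u,v in[(312,42),(440,120),(432,250),(293,318),(180,245),(180,105)]])
m=P.mean(0);print(m,np.linalg.norm(P-m,axis=1).round(4))
a=np.degrees(np.arctan2(*(P-m).T[::-1])); print(a.round(1)); ph=np.degrees(np.angle(np.exp(6j*np.radians(a)).mean()))/6; print("corner phase",ph)
b=[at("wrist",293+u/8,3+v/8,.105,c)[:2] for u,v in[(308,185)]]; print("capcentre",b)
for s in range(-90-60,0,60): print(s+ph+60-0)
# silhouette of collar foot
E
```

```text
[0.51997561 0.28556867] [0.0102 0.0101 0.0097 0.0102 0.0098 0.01  ]
[   2.6  -57.6 -115.7  179.8  125.8   62.9]
corner phase 2.9569616942082533
capcentre [array([0.51963061, 0.2854106 ])]
-87.04303830579175
-27.043038305791754
32.95696169420825
```

```bash
python3 - <<'E'
from h import *
D=down(np.radians(-87)); print(row((.52,.2855,.13),D),row((.52,.2855,.056),D))
E
```

```text
[-2.373e-01  9.000e-04  2.020e-02  7.000e-04  2.420e-02  2.000e-04] [-2.373e-01  1.489e-01  2.040e-02  7.000e-04  2.420e-02  2.000e-04]
```

play_rows(
  commands="-0.2373 0 0.0202 0 0.0242 0 1;-0.2373 0 0.0202 0 0.0242 0 1;-0.2373 0 0.0202 0 0.0242 0 1;-0.2373 0.08 0.0204 0 0.0242 0 0.2;-0.2373 0.1489 0.0204 0 0.0242 0 0;-0.2373 0.1489 0.0204 0 0.0242 0 0;-0.2373 0.1489 0.0204 0 0.0242 0 -0.3;-0.2373 0.1489 0.0204 0 0.0242 0 -1;-0.2373 0.1489 0.0204 0 0.0242 0 -1;-0.2373 0.1489 0.0204 0 0.0242 0 -1;-0.2373 0.1489 0.0204 0 0.0242 0 -1;-0.2373 0.1489 0.0204 0 0.0242 0 -1",
  newtons=50,
)

```text
time_s: 5.18
tcp_pos: [0.5209, 0.2858, 0.0581]
tool_rot: [-0.054, 2.195, -2.191]
contact_force: [-0.5, -0.2, 6.3]
gripper_width: 0.225
```

```bash
python3 - <<'E'
from h import *
o=r.get_obs(); print(o["gripper_width"]*85,o["tcp_pos"],o["contact_force"],np.degrees(np.arctan2(*tool()[1].as_matrix()[[1,0],2])))
t=o["tcp_pos"]; D=down(np.radians(-87))
print(row((t[0],t[1],.12),D))
E
```

```text
19.138331377486328 [0.52092798 0.28575206 0.05814168] [-0.50957732 -0.1723194   6.26588936] -86.99165630548211
[-4.000e-04 -1.237e-01 -2.000e-04  1.100e-03  1.000e-04 -2.100e-03]
```

```bash
python3 - <<'E'
from h import *
D=down(np.radians(-87)); print(row((.5209,.2857,.13),D),row((.6005,.037,.124),D))
E
```

```text
[-4.000e-04 -1.437e-01 -2.000e-04  1.100e-03  1.000e-04 -2.100e-03] [-1.333e-01 -1.322e-01  5.049e-01  1.100e-03  1.000e-04 -2.100e-03]
```

play_rows(
  commands="0 -0.07 0 0 0 0 -1;0 -0.1437 0 0 0 -0.002 -1;0 -0.1437 0 0 0 -0.002 -1;-0.1333 -0.1322 0.5049 0 0 -0.002 -1;-0.1333 -0.1322 0.5049 0 0 -0.002 -1;-0.1333 -0.1322 0.5049 0 0 -0.002 -1;-0.1333 -0.1322 0.5049 0 0 -0.002 -1;-0.1333 -0.1322 0.5049 0 0 -0.002 -1;-0.1333 -0.1322 0.5049 0 0 -0.002 -1;-0.1333 -0.1322 0.5049 0 0 -0.002 -1",
)

```text
time_s: 6.42
tcp_pos: [0.6, 0.0386, 0.1239]
tool_rot: [-0.06, 2.197, -2.192]
contact_force: [-0.0, 0.6, -2.2]
gripper_width: 0.223
```

```bash
python3 - <<'E'
from h import *
c=snap("w5"); im=load("w5")[0]; o=r.get_obs(); t=o["tcp_pos"]; print(t,o["contact_force"],o["gripper_width"])
q=proj("wrist",(t[0],t[1],t[2]-.03),c); print(q,proj("wrist",(t[0],t[1],t[2]-.042),c),proj("wrist",(.5998,.037,.062),c))
x0,y0=int(q[0]-50),int(q[1]-45); print(x0,y0)
cv2.imwrite("pics/crop5.png",np.clip(crop(im,x0,y0,x0+100,y0+75,8)*1.4,0,255).astype(np.uint8))
E
```

```text
[0.6000066  0.03865908 0.12398516] [-0.09749729  0.01529114 -0.64480087] 0.2271387702841432
[313.04902512 234.91639354] [313.04994278 228.02813703] [315.41644948 218.55936961]
263 189
```

View pics/crop5.png

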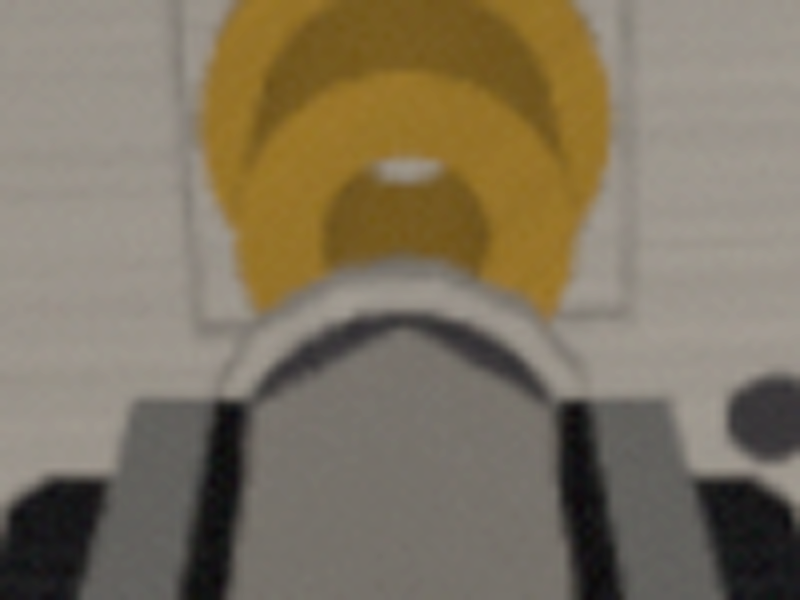

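```bash
python3 - <<'E'
from h import *
c=load("w5")[1]; t=tool()[0]
b=at("wrist",314,219.06,.062,c); f=at("wrist",263+403/8,189+258/8,t[2]-.018,c)
k=at("wrist",263+403/8,189+322/8,t[2]-.013,c)
print("bush",b,"collar centre",f-[.014,0,0],"hexcorner-> axis",k-[.01155,0,0],"tcp",t)
E
```

```text
bush [0.59938102 0.03796428 0.062     ] collar centre [0.59873326 0.03915751 0.10598516] hexcorner-> axis [0.59836385 0.03901124 0.11098516] tcp [0.6000066  0.03865908 0.12398516]
```

```bash
python3 - <<'E'
from h import *
D=down(np.radians(-87))
for z in(.107,.103,.090): print(row((.6008,.0374,z),D))
E
```

```text
[-0.0015  0.034   0.0027  0.0014  0.0013  0.0001]
[-0.0015  0.042   0.0027  0.0014  0.0013  0.0001]
[-0.0015  0.068   0.0027  0.0014  0.0013  0.0001]
```

play_rows(
  commands="-0.0015 0.02 0.0027 0.0014 0.0013 0 -1;-0.0015 0.034 0.0027 0.0014 0.0013 0 -1;-0.0015 0.038 0.0027 0.0014 0.0013 0 -1;-0.0015 0.042 0.0027 0.0014 0.0013 0 -1;-0.0015 0.046 0.0027 0.0014 0.0013 0 -1;-0.0015 0.05 0.0027 0.0014 0.0013 0 -1;-0.0015 0.05 0.0027 0.0014 0.0013 0 -1",
)

```text
time_s: 7.35
tcp_pos: [0.6008, 0.0374, 0.0989]
tool_rot: [-0.058, 2.195, -2.195]
contact_force: [-1.1, -0.4, -1.2]
gripper_width: 0.225
```

play_rows(
  commands="0 0.004 0 0 0 0 -1;0 0.008 0 0 0 0 -1;0 0.012 0 0 0 0 -1;0 0.014 0 0 0 0 -1;0 0.016 0 0 0 0 -1;0 0.018 0 0 0 0 -1;0 0.018 0 0 0 0 -1",
)

```text
time_s: 8.22
tcp_pos: [0.6011, 0.0374, 0.0914]
tool_rot: [-0.056, 2.194, -2.195]
contact_force: [-2.4, 1.3, 9.3]
gripper_width: 0.23
```

```bash
python3 - <<'E'
from h import *
D=down(np.radians(-87))
for p in((.6009,.0374,.12),(.6095,-.0367,.116),(.6095,-.0367,.106)): print(row(p,D))
E
```

```text
[ 0.0003 -0.0572 -0.     -0.0003  0.0001 -0.0009]
[-9.100e-03 -4.910e-02  1.489e-01 -3.000e-04  1.000e-04 -9.000e-04]
[-9.100e-03 -2.910e-02  1.489e-01 -3.000e-04  1.000e-04 -9.000e-04]
```

play_rows(
  commands="0 -0.0572 0 0 0 0 -1;0 -0.0572 0 0 0 0 -1;-0.0091 -0.0572 0.1489 0 0 0 -1;-0.0091 -0.0572 0.1489 0 0 0 -1;-0.0091 -0.0572 0.1489 0 0 0 -1;-0.0091 -0.04 0.1489 0 0 0 -1;-0.0091 -0.0291 0.1489 0 0 0 -1;-0.0091 -0.0271 0.1489 0 0 0 -1;-0.0091 -0.0251 0.1489 0 0 0 -1;-0.0091 -0.0231 0.1489 0 0 0 -1;-0.0091 -0.0231 0.1489 0 0 0 -1",
)

```text
time_s: 9.6
tcp_pos: [0.6098, -0.0365, 0.1041]
tool_rot: [-0.055, 2.193, -2.194]
contact_force: [-2.1, 1.7, 6.2]
gripper_width: 0.225
```

```bash
python3 - <<'E'
from h import *
D=down(np.radians(-87))
for p in((.6098,-.0365,.12),(.6148,-.1105,.116),(.6148,-.1105,.106)): print(row(p,D))
E
```

```text
[-0.0002 -0.0318  0.0001 -0.0004  0.0002 -0.0018]
[-0.0023 -0.0237  0.1484 -0.0004  0.0002 -0.0018]
[-0.0023 -0.0037  0.1484 -0.0004  0.0002 -0.0018]
```

play_rows(
  commands="0 -0.0318 0 0 0 0 -1;0 -0.0318 0 0 0 0 -1;-0.0023 -0.03 0.1484 0 0 0 -1;-0.0023 -0.0237 0.1484 0 0 0 -1;-0.0023 -0.0237 0.1484 0 0 0 -1;-0.0023 -0.013 0.1484 0 0 -0.0018 -1;-0.0023 -0.0037 0.1484 0 0 -0.0018 -1;-0.0023 0.0003 0.1484 0 0 -0.0018 -1;-0.0023 0.0043 0.1484 0 0 -0.0018 -1;-0.0023 0.0083 0.1484 0 0 -0.0018 -1;-0.0023 0.0083 0.1484 0 0 -0.0018 -1",
)

```text
time_s: 10.98
tcp_pos: [0.6148, -0.1105, 0.0999]
tool_rot: [-0.058, 2.194, -2.195]
contact_force: [-0.3, 0.7, -1.2]
gripper_width: 0.225
```

play_rows(
  commands="0 0.006 0 0 0 0 -1;0 0.012 0 0 0 0 -1;0 0.018 0 0 0 0 -1;0 0.022 0 0 0 0 -1;0 0.026 0 0 0 0 -1;0 0.03 0 0 0 0 -1;0 0.034 0 0 0 0 -1;0 0.038 0 0 0 0 -1;0 0.04 0 0 0 0 -1;0 0.0415 0 0 0 0 -1;0 0.0415 0 0 0 0 -1",
)

```text
time_s: 12.35
tcp_pos: [0.6149, -0.1105, 0.0802]
tool_rot: [-0.057, 2.193, -2.195]
contact_force: [-3.1, 0.7, 6.0]
gripper_width: 0.228
```

```bash
python3 - <<'E'
from h import *
D=down(np.radians(-87))
for p in((.6149,-.1105,.13),(.56,.08,.13),(.5209,.2858,.13),(.5209,.2858,.0585)): print(row(p,D))
E
```

```text
[-0.0001 -0.0996  0.0001 -0.0006  0.0002 -0.0004]
[ 8.940e-02 -1.000e-01 -3.862e-01 -6.000e-04  2.000e-04 -4.000e-04]
[ 1.458e-01 -1.005e-01 -8.013e-01 -6.000e-04  2.000e-04 -4.000e-04]
[ 1.459e-01  4.250e-02 -8.015e-01 -6.000e-04  2.000e-04 -4.000e-04]
```

play_rows(
  commands="0 -0.05 0 0 0 0 -1;0 -0.1 0 0 0 0 -1;0.0894 -0.1 -0.3862 0 0 0 -1;0.0894 -0.1 -0.3862 0 0 0 -1;0.0894 -0.1 -0.3862 0 0 0 -1;0.1458 -0.1 -0.8013 0 0 0 -1;0.1458 -0.1 -0.8013 0 0 0 -1;0.1458 -0.1 -0.8013 0 0 0 -1;0.1458 -0.1 -0.8013 0 0 0 -1;0.1458 -0.1 -0.8013 0 0 0 -1;0.1458 -0.1 -0.8013 0 0 0 -1",
)

```text
time_s: 13.72
tcp_pos: [0.5211, 0.2852, 0.1297]
tool_rot: [-0.057, 2.193, -2.196]
contact_force: [-0.3, 0.2, -1.2]
gripper_width: 0.225
```

```bash
python3 - <<'E'
from h import *
D=down(np.radians(-87)); print(tool()[0])
for p in((.5209,.2858,.13),(.5209,.2858,.0585)): print(row(p,D))
E
```

```text
[0.52105558 0.28521806 0.12966515]
[ 0.0002 -0.0007 -0.0012 -0.0008  0.0001 -0.0004]
[ 3.000e-04  1.423e-01 -1.300e-03 -8.000e-04  1.000e-04 -4.000e-04]
```

play_rows(
  commands="0 0.04 -0.0012 0 0 0 -1;0 0.075 -0.0012 0 0 0 -1;0 0.1 -0.0012 0 0 0 -1;0 0.12 -0.0012 0 0 0 -1;0 0.135 -0.0012 0 0 0 -1;0 0.1423 -0.0012 0 0 0 -1;0 0.1423 -0.0012 0 0 0 -1",
)

```text
time_s: 14.6
tcp_pos: [0.5212, 0.2858, 0.0587]
tool_rot: [-0.057, 2.193, -2.196]
contact_force: [-0.5, 0.1, -0.8]
gripper_width: 0.224
```

play_rows(
  commands="0 0 0 0 0 0 0.2;0 0 0 0 0 0 0.2;0 0 0 0 0 0 0.2;0 -0.08 0 0 0 0 0.2;0 -0.18 0 0 0 0 0.2;0 -0.18 0 0 0 0 0.2",
)

```text
time_s: 15.35
tcp_pos: [0.5227, 0.2865, 0.1526]
tool_rot: [-0.048, 2.192, -2.189]
contact_force: [0.1, -0.4, -0.0]
gripper_width: 0.599
```

```bash
python3 - <<'E'
from h import *
D=down(np.radians(-85)); print(tool()[0])
im,d=r.get_image("scene"); a=crop(np.ascontiguousarray(im[...,::-1]),385,280,465,350,4)
q=proj("scene",(.52,.2855,.09)); print(q)
cv2.imwrite("pics/st.png",a)
for p in((.600,.0378,.15),(.600,.0378,.028)): print(row(p,D))
E
```

```text
[0.52265874 0.28646113 0.15263668]
[430.49669828 306.3925763 ]
[-1.304e-01  1.000e-03  5.041e-01 -2.000e-04 -2.200e-02 -2.700e-03]
[-1.294e-01  2.450e-01  5.041e-01 -2.000e-04 -2.200e-02 -2.700e-03]
```

View pics/st.png

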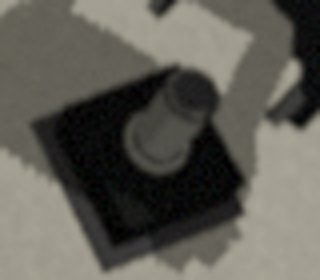

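play_rows(
  commands="-0.1304 0 0.5041 0 -0.022 0 0.2;-0.1304 0 0.5041 0 -0.022 0 0.2;-0.1304 0 0.5041 0 -0.022 0 0.2;-0.1304 0 0.5041 0 -0.022 0 0.2;-0.1304 0 0.5041 0 -0.022 0 0.2;-0.1304 0 0.5041 0 -0.022 0 0.2;-0.1304 0 0.5041 0 -0.022 0 0.2;-0.1304 0.07 0.5041 0 -0.022 0 0.2;-0.1304 0.07 0.5041 0 -0.022 0 0.2",
)

```text
time_s: 16.52
tcp_pos: [0.5985, 0.0394, 0.1136]
tool_rot: [-0.098, 2.177, -2.175]
contact_force: [0.2, -0.1, 1.1]
gripper_width: 0.596
```

```bash
python3 - <<'E'
from h import *
D=down(np.radians(-85)); c=snap("w6"); t=tool()[0]; print(t, r.get_obs()["gripper_width"])
for p in((.600,.0378,.032),): print(row(p,D))
q=proj("wrist",(.6,.038,.062),c); x0,y0=int(q[0]-40),int(q[1]-40); print(q,x0,y0)
cv2.imwrite("pics/c6.png",crop(load("w6")[0],x0,y0,x0+80,y0+75,6))
E
```

```text
[0.59955168 0.03906696 0.11531466] 0.5996137670584858
[-3.000e-04  1.666e-01  2.600e-03  1.000e-04  1.000e-03 -1.500e-03]
[315.32757559 221.1485124 ] 275 181
```

View pics/c6.png

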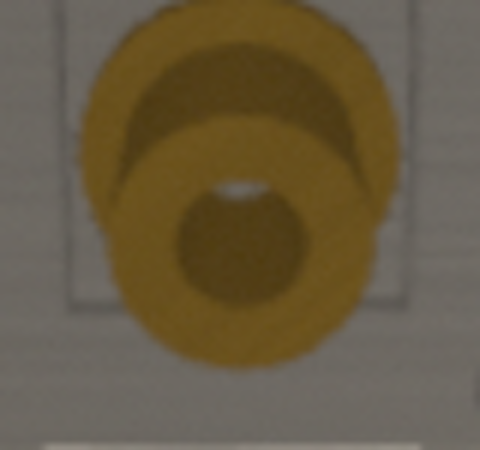

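play_rows(
  commands="-0.0003 0.08 0.0026 0 0.001 -0.0015 0.2;-0.0003 0.15 0.0026 0 0.001 -0.0015 0.2;-0.0003 0.1666 0.0026 0 0.001 -0.0015 0.2;-0.0003 0.1666 0.0026 0 0.001 -0.0015 0;-0.0003 0.1666 0.0026 0 0.001 -0.0015 -1;-0.0003 0.1666 0.0026 0 0.001 -0.0015 -1;-0.0003 0.1666 0.0026 0 0.001 -0.0015 -1;-0.0003 0.1666 0.0026 0 0.001 -0.0015 -1",
  newtons=40,
)

```text
time_s: 17.58
tcp_pos: [0.601, 0.0379, 0.034]
tool_rot: [-0.091, 2.175, -2.175]
contact_force: [-0.3, 1.3, 7.0]
gripper_width: 0.343
```

```bash
python3 - <<'E'
from h import *
D=down(np.radians(-85)); o=r.get_obs(); print(o["tcp_pos"],o["gripper_width"]*85,o["contact_force"])
for p in((.600,.0378,.112),(.4707,-.3002,.112)): print(row(p,D))
E
```

```text
[0.6009881  0.03788182 0.0339831 ] 29.188922902509074 [-0.32433685  1.28753688  6.97860071]
[ 1.40e-03 -1.56e-01  1.00e-04 -3.00e-04  1.00e-04 -2.20e-03]
[ 3.180e-01 -1.569e-01  6.509e-01 -3.000e-04  1.000e-04 -2.200e-03]
```

play_rows(
  commands="0 -0.08 0 0 0 0 -1;0 -0.156 0 0 0 -0.002 -1;0 -0.157 0 0 0 -0.002 -1;0.318 -0.157 0.6509 0 0 -0.002 -1;0.318 -0.157 0.6509 0 0 -0.002 -1;0.318 -0.157 0.6509 0 0 -0.002 -1;0.318 -0.157 0.6509 0 0 -0.002 -1;0.318 -0.157 0.6509 0 0 -0.002 -1;0.318 -0.157 0.6509 0 0 -0.002 -1;0.318 -0.157 0.6509 0 0 -0.002 -1;0.318 -0.157 0.6509 0 0 -0.002 -1;0.318 -0.157 0.6509 0 0 -0.002 -1",
)

```text
time_s: 19.08
tcp_pos: [0.471, -0.299, 0.1118]
tool_rot: [-0.097, 2.176, -2.176]
contact_force: [1.0, 0.2, -2.3]
gripper_width: 0.344
```

```bash
python3 - <<'E'
from h import *
D=down(np.radians(-85)); c=snap("w7"); t=tool()[0]; print(t, r.get_obs()["gripper_width"])
q=proj("wrist",(t[0],t[1],t[2]+.028),c); x0,y0=int(q[0]-40),int(q[1]-40); print(q,x0,y0)
cv2.imwrite("pics/c7.png",np.clip(crop(load("w7")[0],x0,y0,x0+80,y0+75,7)*1.3,0,255).astype(np.uint8))
for p in((.4717,-.3002,.075),(.4717,-.3002,.034)): print(row(p,D))
E
```

```text
[ 0.47108146 -0.29904265  0.11194324] 0.34537645369987463
[313.49048478 284.27370069] 273 244
[-0.001   0.0739  0.0024 -0.      0.0011 -0.0001]
[-1.000e-03  1.559e-01  2.400e-03 -0.000e+00  1.100e-03 -1.000e-04]
```

View pics/c7.png

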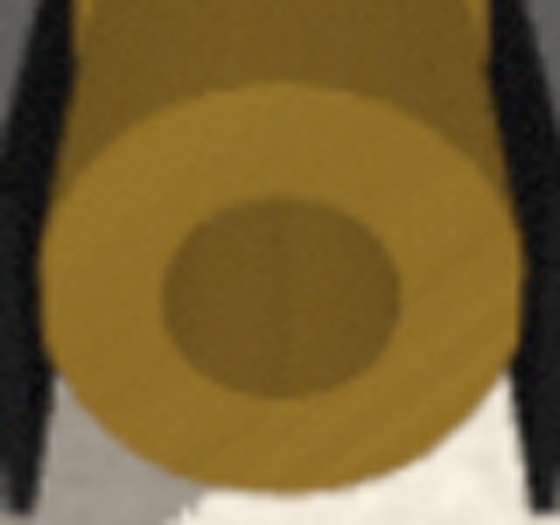

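play_rows(
  commands="-0.001 0.03 0.0024 0 0.001 0 -1;-0.001 0.06 0.0024 0 0.001 0 -1;-0.001 0.074 0.0024 0 0.001 0 -1;-0.001 0.08 0.0024 0 0.001 0 -1;-0.001 0.086 0.0024 0 0.001 0 -1;-0.001 0.092 0.0024 0 0.001 0 -1;-0.001 0.092 0.0024 0 0.001 0 -1",
)

```text
time_s: 20.0
tcp_pos: [0.4717, -0.3002, 0.0659]
tool_rot: [-0.095, 2.177, -2.177]
contact_force: [-0.6, 0.8, -1.8]
gripper_width: 0.344
```

play_rows(
  commands="0 0.008 0 0 0 0 -1;0 0.016 0 0 0 0 -1;0 0.024 0 0 0 0 -1;0 0.032 0 0 0 0 -1;0 0.032 0 0 0 0 -1",
)

```text
time_s: 20.62
tcp_pos: [0.4715, -0.3001, 0.0495]
tool_rot: [-0.096, 2.177, -2.176]
contact_force: [-0.0, 0.6, -1.8]
gripper_width: 0.341
```

play_rows(
  commands="0 0.008 0 0 0 0 -1;0 0.016 0 0 0 0 -1;0 0.022 0 0 0 0 -1;0 0.028 0 0 0 0 -1;0 0.031 0 0 0 0 -1;0 0.031 0 0 0 0 -1",
)

```text
time_s: 21.38
tcp_pos: [0.4716, -0.3001, 0.0341]
tool_rot: [-0.095, 2.177, -2.176]
contact_force: [0.1, 0.6, -1.6]
gripper_width: 0.339
```

play_rows(
  commands="0 0.002 0 0 0 0 -1;0 0.004 0 0 0 0 -1;0 0.004 0 0 0 0 -1",
)

```text
time_s: 21.75
tcp_pos: [0.4716, -0.3001, 0.0339]
tool_rot: [-0.095, 2.176, -2.177]
contact_force: [-5.5, 4.2, 16.3]
gripper_width: 0.341
```

play_rows(
  commands="0 0 0 0 0 0 0.2;0 0 0 0 0 0 0.2;0 0 0 0 0 0 0.2;0 -0.08 0 0 0 0 0.2;0 -0.165 0 0 0 0 0.2;0 -0.165 0 0 0 0 0.2",
)

```text
time_s: 22.5
tcp_pos: [0.4726, -0.3011, 0.1192]
tool_rot: [-0.09, 2.169, -2.18]
contact_force: [-0.1, -0.0, -0.7]
gripper_width: 0.598
```

```bash
python3 - <<'E'
from h import *
D=down(np.radians(-85)); c=snap("w8"); t=tool()[0]; print(t, r.get_obs()["gripper_width"])
e,d=load("w8")[1:3]
q=proj("wrist",(.4705,-.3002,.062),c);print(q)
print(row((.614,-.1107,.115),D))
E
```

```text
[ 0.47187739 -0.30037142  0.1172722 ] 0.6018133984324905
[310.94558535 223.62805184]
[-3.163e-01  4.300e-03 -3.530e-01 -1.600e-03  2.000e-04 -1.300e-03]
```

play_rows(
  commands="-0.3163 0 -0.353 0 0 0 0.2;-0.3163 0 -0.353 0 0 0 0.2;-0.3163 0 -0.353 0 0 0 0.2;-0.3163 0 -0.353 0 0 0 0.2;-0.3163 0 -0.353 0 0 0 0.2;-0.3163 0 -0.353 0 0 0 0.2;-0.3163 0 -0.353 0 0 0 0.2",
)

```text
time_s: 23.42
tcp_pos: [0.6133, -0.1117, 0.1166]
tool_rot: [-0.093, 2.175, -2.179]
contact_force: [-0.5, -0.4, -0.3]
gripper_width: 0.6
```

```bash
python3 - <<'E'
from h import *
D=down(np.radians(-85)); c=snap("w9"); t=tool()[0]; print(t)
im,c8,d8,_=load("w8"); rr=R.from_rotvec(c8["rotation"])
def pt(c,d,u,v):
    e,x=ray("wrist",u,v,c); k=R.from_rotvec(c["rotation"]).inv().apply(x)[2]; return e+x*d[int(round(v)),int(round(u))]/k
for u,v in[(311,213),(311,234),(300,224),(322,224),(280,240)]: print("thin bush",pt(c8,d8,u,v).round(4))
a=crop(im,271,178,351,258,5)
q=proj("wrist",(.6138,-.1109,.062),c); x0,y0=int(q[0]-40),int(q[1]-40); print(q,x0,y0)
b=crop(load("w9")[0],x0,y0,x0+80,y0+80,5)
cv2.imwrite("pics/c9.png",np.clip(np.hstack([a,b])*1.4,0,255).astype(np.uint8))
print(row((.614,-.1107,.034),D))
E
```

```text
[ 0.61341812 -0.11176648  0.11687236]
thin bush [ 0.4779 -0.2996  0.0615]
thin bush [ 0.4631 -0.3009  0.0626]
thin bush [ 0.4696 -0.2928  0.062 ]
thin bush [ 0.4711 -0.3077  0.0626]
thin bush [ 0.4394 -0.2767  0.0204]
[311.57655151 220.94451093] 271 180
[-0.0011  0.1657 -0.0024 -0.0014 -0.0008 -0.0009]
```

View pics/c9.png

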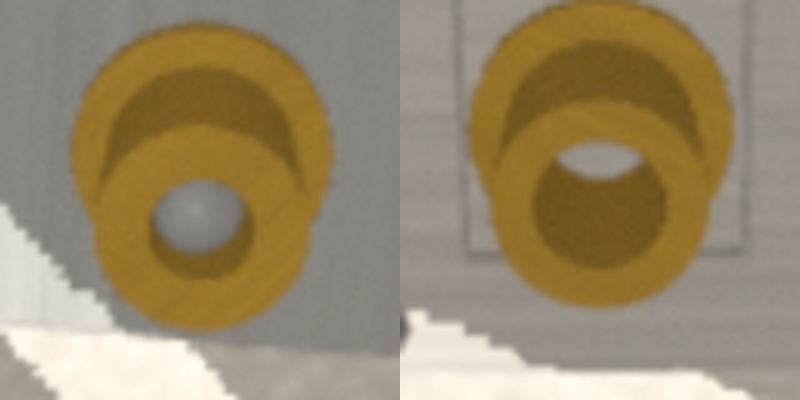

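play_rows(
  commands="-0.0011 0.08 -0.002 0 0 0 0.2;-0.0011 0.15 -0.002 0 0 0 0.2;-0.0011 0.1657 -0.002 0 0 0 0.2;-0.0011 0.1657 -0.002 0 0 0 0;-0.0011 0.1657 -0.002 0 0 0 -1;-0.0011 0.1657 -0.002 0 0 0 -1;-0.0011 0.1657 -0.002 0 0 0 -1;-0.0011 0.1657 -0.002 0 0 0 -1",
  newtons=40,
)

```text
time_s: 24.48
tcp_pos: [0.6148, -0.1114, 0.0357]
tool_rot: [-0.089, 2.171, -2.18]
contact_force: [-0.7, -2.1, 6.7]
gripper_width: 0.347
```

```bash
python3 - <<'E'
from h import *
D=down(np.radians(-85)); o=r.get_obs(); t=o["tcp_pos"];print(t,o["gripper_width"]*85,o["contact_force"])
for p in((t[0],t[1],.115),(.5909+t[0]-.6138,-.3005,.115)): print(row(p,D))
E
```

```text
[ 0.61478472 -0.11144128  0.03572956] 29.50022704938562 [-0.71460561 -2.08333043  6.7053976 ]
[-0.0007 -0.1585  0.0006 -0.0026 -0.0008 -0.0026]
[ 0.0774 -0.1574  0.3734 -0.0026 -0.0008 -0.0026]
```

Seated TCP height is 0.0357 this time. Lift and carry to the thick post.

play_rows(
  commands="0 -0.08 0 0 0 0 -1;0 -0.158 0 -0.0026 0 -0.0026 -1;0 -0.158 0 -0.0026 0 -0.0026 -1;0.0774 -0.1574 0.3734 -0.0026 -0.0008 -0.0026 -1;0.0774 -0.1574 0.3734 -0.0026 -0.0008 -0.0026 -1;0.0774 -0.1574 0.3734 -0.0026 -0.0008 -0.0026 -1;0.0774 -0.1574 0.3734 -0.0026 -0.0008 -0.0026 -1;0.0774 -0.1574 0.3734 -0.0026 -0.0008 -0.0026 -1;0.0774 -0.1574 0.3734 -0.0026 -0.0008 -0.0026 -1",
)

```text
time_s: 25.6
tcp_pos: [0.5921, -0.2989, 0.1146]
tool_rot: [-0.097, 2.177, -2.175]
contact_force: [0.3, 0.1, -1.1]
gripper_width: 0.343
```

```bash
python3 - <<'E'
from h import *
D=down(np.radians(-85)); c=snap("w10"); t=tool()[0]; print(t)
im=load("w10")[0]; q=proj("wrist",(t[0],t[1],t[2]+.0263),c)
# body ring of brass: ellipse fit of dark bore by intensity
x0,y0=int(q[0]-40),int(q[1]-35); g=cv2.GaussianBlur(im[y0:y0+75,x0:x0+80,2],(3,3),0)
print(q,x0,y0); cv2.imwrite("pics/c10.png",np.clip(crop(im,x0,y0,x0+80,y0+75,7)*1.3,0,255).astype(np.uint8))
for z in(.08,.0357): print(row((.5919,-.3005,z),D))
E
```

```text
[ 0.59221071 -0.29887373  0.11484379]
[313.30234821 282.37231268] 273 247
[0.0009 0.0697 0.0032 0.0004 0.0012 0.0002]
[0.0009 0.1583 0.0033 0.0004 0.0012 0.0002]
```

View pics/c10.png

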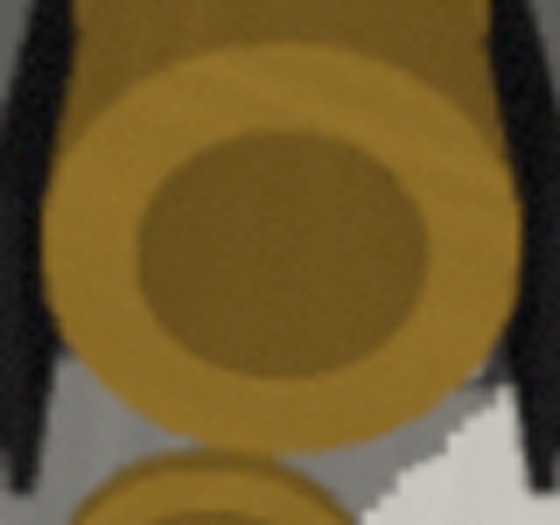

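play_rows(
  commands="0.0015 0.03 0.0032 0 0.0012 0 -1;0.0015 0.06 0.0032 0 0.0012 0 -1;0.0015 0.07 0.0032 0 0.0012 0 -1;0.0015 0.078 0.0032 0 0.0012 0 -1;0.0015 0.086 0.0032 0 0.0012 0 -1;0.0015 0.094 0.0032 0 0.0012 0 -1;0.0015 0.094 0.0032 0 0.0012 0 -1",
)

```text
time_s: 26.52
tcp_pos: [0.5915, -0.3004, 0.0676]
tool_rot: [-0.096, 2.178, -2.176]
contact_force: [0.1, 0.1, -2.0]
gripper_width: 0.342
```

play_rows(
  commands="0 0.008 0 0 0 0 -1;0 0.016 0 0 0 0 -1;0 0.024 0 0 0 0 -1;0 0.032 0 0 0 0 -1;0 0.04 0 0 0 0 -1;0 0.04 0 0 0 0 -1",
)

```text
time_s: 27.28
tcp_pos: [0.5913, -0.3004, 0.0472]
tool_rot: [-0.096, 2.179, -2.176]
contact_force: [0.0, 0.8, -1.7]
gripper_width: 0.338
```

play_rows(
  commands="0 0.008 0 0 0 0 -1;0 0.016 0 0 0 0 -1;0 0.02 0 0 0 0 -1;0 0.023 0 0 0 0 -1;0 0.0255 0 0 0 0 -1;0 0.0255 0 0 0 0 -1",
)

```text
time_s: 28.02
tcp_pos: [0.5913, -0.3003, 0.0357]
tool_rot: [-0.096, 2.178, -2.176]
contact_force: [-3.7, 2.2, 7.1]
gripper_width: 0.343
```

play_rows(
  commands="0 0 0 0 0 0 0.2;0 0 0 0 0 0 0.2;0 0 0 0 0 0 0.2;0 -0.08 0 0 0 0 0.2;0 -0.18 0 0 0 0 0.2;0 -0.3 0 0 0 0 0.2;0.1 -0.4 0 0 0 0 0.2;0.1 -0.4 0 0 0 0 0.2;0.1 -0.4 0 0 0 0 0.2",
)

```text
time_s: 29.15
tcp_pos: [0.5415, -0.3048, 0.2355]
tool_rot: [-0.096, 2.179, -2.176]
contact_force: [0.5, 0.2, -0.5]
gripper_width: 0.602
```

```bash
python3 - <<'E'
from h import *
c=snap("w11"); d=load("w11")[2]; im=load("w11")[0]; print(tool()[0],r.get_obs()["contact_force"])
def pt(u,v):
    e,x=ray("wrist",u,v,c); k=R.from_rotvec(c["rotation"]).inv().apply(x)[2]; return e+x*d[int(round(v)),int(round(u))]/k
for n,p in(("thick",(.5905,-.3005,.062)),("thin",(.4705,-.3002,.062))):
    for a in(0,1.57,3.14,4.71):
        q=proj("wrist",np.array(p)+[.012*np.cos(a),.012*np.sin(a),0],c); print(n,q.round(0),pt(*q).round(4))
s,_=r.get_image("scene"); a=crop(np.ascontiguousarray(s[...,::-1]),190,95,470,355,2)
b=crop(im,240,60,400,260,2.6); A=np.zeros((600,800,3),np.uint8); A[:520,:560]=a; b=b[:, :240*1] if b.shape[1]<240 else cv2.resize(im[60:260,260:380],(240,400)); A[:b.shape[0],560:560+b.shape[1]]=b
cv2.imwrite("pics/fin.png",np.clip(A*1.2,0,255).astype(np.uint8))
E
```

```text
[ 0.54174344 -0.30463622  0.23451518] [-0.12056374 -0.51650746 -0.62037566]
thick [314. 126.] [ 0.6025 -0.3005  0.062 ]
thick [301. 136.] [ 0.5904 -0.2885  0.0606]
thick [312. 149.] [ 0.5785 -0.3005  0.0621]
thick [325. 138.] [ 0.5906 -0.3124  0.0635]
thin [304. 237.] [ 0.4827 -0.3002  0.0624]
thin [293. 246.] [ 0.4702 -0.2882  0.0613]
thin [302. 256.] [ 0.4587 -0.3002  0.0624]
thin [314. 248.] [ 0.4708 -0.3122  0.0628]
```

```bash
python3 - <<'E'
from h import *
d=r.get_image("top")[1]
for n,u,v in(("mid rim",335,158),("gauge top",179,205),("left pocket",301,168)):
    e,x=ray("top",u,v); print(n,(e+x*d[v,u]).round(3))
print(r.close_job())
E
```

```text
mid rim [ 0.614 -0.036  0.064]
gauge top [0.519 0.283 0.108]
left pocket [0.602 0.038 0.016]
the job is handed in; nothing more can be done
None
```

The job is done and handed in at about 29 s of the 72 s allowed. I tried the gauge from left to right and put it back in its stand. Then I set the two fitting bushings on their posts.

| Pocket | Gauge stopped at | Force | Bushing | Where it is now |
|---|---|---|---|---|
| Left | about 12.6 mm deep | 9 N | right size | on the thin post |
| Middle | the top face | 6 N | tight | left in its pocket |
| Right | about 24 mm deep | 6 N | loose | on the thick post |

**Placing:** both bushings slid down their posts without resistance until the flange met the shoe. The contact force there was about 16 N on the thin post and 7 N on the thick one.

**Last checks by depth:**
- **Bushings on the posts:** both tops are level, mostly within 1 mm of the expected 62 mm.
- **Gauge:** its top is at 108 mm, as at the start.
- **Middle bushing:** still in its pocket.
- **Gripper:** clear of everything.

No check failed or disagreed. The final overview picture could not be viewed because the limit of 12 was reached, so these end checks are depth readings only. The tape, jar and screwdriver were not checked again at the end, but no move went near them.

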